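Clamp a ski in the tuning vise: feel the touch, then 20 degrees more

TASK

The ski lies loose in the ski vise. Swing the vise's clamp lever round towards the closed side until you feel its sprung pad just meet the edge of the ski, then swing it about 20 degrees further and leave it there, so that the ski is held but not crushed: do not wind it on much beyond that, even for a moment. Leave the ski lying where it is and do not disturb the other things on the bench.

Things in the scene. Friction and masses are not known exactly. Their poses are not given: they have to be found in the camera images.
- clamp_lever (a joint): lever angle, rad: 0 along the vise's +y, grows counter-clockwise from above (1.57: along the vise's -x, roughly at the robot), stop at 2.7. Growing closes the clamp, 30 mm of jaw travel per rad. Starts at 0 to 0.4; the pad meets the ski somewhere from 0.9 to 1.9, unmeasured. Stays where left. At the grip: 5.5 N moves it freely, 8 N once the pad touches, 9.3 N 20 degrees later.
- lever_grip (a point): middle of the lever's grip, where to hold it: an upright round black post, 26 mm in diameter, free from 125 to 192 mm above the bench, its axis 145 mm from the hinge axis. This point is on its axis, 170 mm above the bench. Its y axis points outward along the lever and turns with it, z up.
- lever_hinge (a point): a point on the lever's upright hinge axis, 109 mm above the bench, in the middle of a round plate 112 mm across with a tick every 10 degrees. Axes of the vise.
- vise: ski vise, fixed to the bench. Origin on the bench under the lever's hinge; x from the hinge across the ski, y along the ski, z up. The lever is a flat steel bar 22 mm wide, 113 to 125 mm above the bench. Ski bed 70 mm high; the fixed jaw beyond the ski is 102 mm high, its face at x = 0.177. End rests for the ski at y = -0.42 and 0.42. Only the lever's grip stands above 132 mm.
- clamp_jaw: sliding jaw block, 45 x 60 x 28 mm, driven along the vise's +x by the lever. Origin in its middle (over the hinge axis when the lever is at 0). On a spindle it carries the black sprung rubber pad (12 x 62 x 24 mm) that presses the ski's near edge. The spindle is screwed out differently each time: the pad's face is 48 to 76 mm ahead of this origin, not measured.
- ski: a ski lying base up (cream base, steel edges, black sides), 1400 mm long, 72 mm wide at the waist, 16 mm thick, 1.6 kg, loose. Origin on its underside, 70 mm above the bench, in the middle of its waist; y along the ski, z up. Its near edge is at x = -0.036, the far edge about 1 mm from the fixed jaw.
- drill: bystander: a teal power drill lying on its side, 230 x 240 x 70 mm, origin under its motor housing
- tape_measure: bystander: a black tape measure, 90 x 44 x 70 mm, origin under its centre
- tape_dispenser: bystander: an orange tape dispenser with a roll, 150 x 55 x 104 mm, origin under its centre

How it is judged (in metres and radians):
At the end, for the whole second after the job is handed in: The lever is let go and still; the pad presses the ski with 15.4 to 21.2 N (11 to 29 degrees of lever past first touch; 12 N at the touch, 18.3 N at 20 degrees past it). The ski lies still, within 15 mm of where it was and 0.04 rad of the vise's length (contact force between clamp_jaw and ski between 15.4 and 21.2 N and velocity of joint clamp_lever between -0.02 and 0.02 rad/s and distance of ski from where it was at the start of the episode below 0.015 m and angle between the y axis of ski and the y axis of vise, either way round below 0.04 rad and linear speed of ski below 0.02 m/s).
It fails at once if the clamp is wound far past its setting: the pad presses the ski with more than 27 N (about 48 degrees past the touch) (contact force between clamp_jaw and ski above 27 N).
It fails at once if the ski is dragged or knocked by more than 25 mm (distance of ski from where it was at the start of the episode above 0.025 m).
It fails at once if the drill, tape measure or tape dispenser is moved by more than 20 mm (distance of any of drill, tape_measure, tape_dispenser from where it was at the start of the episode above 0.02 m).
It also fails if it takes over 58 s, if anything falls off the work surface, if the arm or the gripper's body presses on something with over 40 N, if the wrist force passes 120 N, or if a joint passes its speed limit or range.

ROBOT

A 7-joint arm with a two-finger parallel gripper is mounted at the origin on the work surface. World frame = base frame: x ahead of the robot, y to its left, z up, the work surface at z = 0. Lengths are in mm, angles in rad, forces in N, time in s.
With the tool pointing down it reaches from about 350 to 900 mm from the base axis. Payload 7.2 kg.
Tool frame: the origin (TCP) lies midway between the tips of the shut fingers; the grasp point (between the pads) lies 19 mm behind it; z points along the fingers, y is the line along which they close (so a half turn about z gives the same grasp; the last joint's range is limited). The gripper opens to 88 mm and grips with 3 to 60 N. Pads are 20 mm wide; open, the fingers measure 115 mm over their backs; the gripper's body (75 mm by 178 mm) begins 61 mm behind the grasp point.
Start: joints at [1.154, 0.411, -0.013, 1.596, 0.006, 1.134, -0.082], TCP at [213.595, -587.372, 222.653] pointing down, gripper open.
Joint ranges: [-2.95, 2.95], [-0.29, 1.99], [-1.47, 1.44], [0.14, 2.54], [-1.03, 4.17], [0.13, 1.85], [-2.86, 2.86]. Speed limits (rad/s): [2.39, 2.39, 3.01, 3.01, 3.14, 3.14, 3.14].

INTERFACE

Orientations are given as a unit quaternion [x, y, z, w].
In Python, from plant import manip, snapshot, camera_model gives the robot as it stands.
- The arm moves only by the tool drive_tool, never from a script. Its argument "increments" is one flat list of numbers, 7 for each row, row after row: the shift along the tool's x, y, z in units of 300 mm (1.0 is 300 mm), then the turn, a rotation vector about the tool's x, y, z in units of pi rad (1.0 is pi rad), then the opening, from 0 (shut) to 1 (fully open). A call has exactly 10 rows; each row is the pose to reach, as a shift and turn from the pose commanded when the call began, along the tool's axes at that moment, turning the shorter way round; what a row does not reach only later rows make up. A row lasts 1/12 s, in which the tool goes at most 41.7 mm and 7.16 degrees, less where a joint would pass 70% of its speed; a pose out of reach is approached as far as the arm can. A call with a number of a shift or a turn outside -1 to 1 is refused whole. A call with a gripper value outside its range is refused whole. The fingers move at their own pace and stop on an object; "grip_force" is the grip in N (left out, the last holds). Time passes only in rows, so rows that repeat a pose let the fingers close, or fill a call up. It gives the time, the measured TCP pose, the force, the opening and the grip force at its end, in the units of the state.
- manip.observe(): the state, without advancing time (a new reading comes with each control period).
- snapshot(name): name is "side" or "top"; returns the picture (480x640x3 uint8, blue, green, red); there is no depth.
- camera_model(name): a dict with "fx", "fy", "cx", "cy" (pixels), "distortion" ([k1, k2, p1, p2, k3] as OpenCV has them; the pictures are not rectified), "extrinsics" (4x4, takes a point from world to camera coordinates). Camera axes: x right, y down, z forward; pixel columns grow to the right and rows downward; lengths in mm; the calibration is good to about 2 mm. A picture is of the moment at which its call begins. camera_model takes no time and is no camera call.
- manip.sign_off(): hands the job in; it is judged then, once.
The state is a dict: "time": time; "joints": joint angles; "joint_velocities": joint speeds; "effort": joint torques, N m; "eef_pos": TCP position; "ee_rot": TCP orientation; "contact_force": force on the tool from outside, world axes, zero at the start; "wrist_torque": the same for the moment, N m; "opening": finger opening in mm; "grasp_force": force on a finger pad.
Only numpy, scipy, OpenCV 4.12 (cv2) and the standard library are available. Lean on these libraries where they do the work, as an engineer would, in place of code of your own. Each camera call takes 0.05 s, during which the arm holds its last target. There are 200 camera calls.

## Working session

There is one attempt and no reset: what is moved stays moved. The work goes in short steps, Python scripts to look and compute and a tool call to move; the robot and the scene stay as the last step left them, time stands still between calls to the robot, and variables do not carry over. Pictures are saved under pics/ and viewed, at most 10 in all, crops included, and the job is handed in when it is done.

Besides the shell and the picture viewer there is one more tool, called after "Request:" in YAML: its name, and indented under it one key for each argument. drive_tool: Moves the arm, as the interface text tells. Shifts and turns lie within -1 to 1; 1 stands for 300 mm of shift or pi rad of turn. Its arguments: {"type":"object","properties":{"increments":{"type":"array"},"grip_force":{"type":"number"}},"required":["increments"]}

```bash
mkdir -p pics; python3 - <<'E'
from plant import manip, snapshot, camera_model
import cv2
for n in("top","side"):
    cv2.imwrite(f"pics/{n}0.png",snapshot(n)); m=camera_model(n); print(n,m)
print(manip.observe())
E
```

```text
top {'fx': 442.7094291715412, 'fy': 442.7094291715412, 'cx': 317.9676551898904, 'cy': 238.14963309960277, 'distortion': array([-0.10215888,  0.        ,  0.        ,  0.        ,  0.        ]), 'extrinsics': array([[ 1.09794516e-03, -9.99751670e-01,  2.22574150e-02,
        -2.11306122e+01],
       [-9.82932705e-01, -5.17346754e-03, -1.83892721e-01,
         5.97984463e+02],
       [ 1.83962203e-01, -2.16756370e-02, -9.82694294e-01,
         1.16240318e+03],
       [ 0.00000000e+00,  0.00000000e+00,  0.00000000e+00,
         1.00000000e+00]])}
side {'fx': 438.62279028946887, 'fy': 438.62279028946887, 'cx': 313.8553824717851, 'cy': 228.37403280905355, 'distortion': array([-0.05250317,  0.        ,  0.        ,  0.        ,  0.        ]), 'extrinsics': array([[-8.28622814e-01, -5.59426965e-01,  2.06325766e-02,
         4.64437160e+02],
       [-3.31332626e-01,  4.60395327e-01, -8.23562283e-01,
         2.98559370e+02],
       [ 4.51223807e-01, -6.89258742e-01, -5.66850477e-01,
         9.00420183e+02],
       [ 0.00000000e+00,  0.00000000e+00,  0.00000000e+00,
         1.00000000e+00]])}
{'time': 0.1, 'joints': array([ 1.15381134,  0.41181364, -0.01271574,  1.59694205,  0.00558275,
        1.13430045, -0.08221078]), 'joint_velocities': array([-0.00030361, -0.00095542,  0.00060685, -0.00222906, -0.00016857,
       -0.00059787,  0.00090198]), 'effort': array([ 4.39964220e-03, -5.89097750e+01,  6.44596070e-01, -2.91709864e+01,
       -5.37657074e-02,  1.46135889e-02,  2.53234396e-05]), 'eef_pos': array([ 213.41561771, -586.95600639,  221.90454905]), 'ee_rot': array([ 9.84831058e-01,  1.73514484e-01, -1.64877965e-04, -6.94786081e-04]), 'contact_force': array([ 0.4305658 ,  0.82318503, -0.19041722]), 'wrist_torque': array([-0.03734028,  0.0130827 , -0.00366931]), 'grasp_force': 0.0, 'opening': 88.04163145760778}
```

View pics/top0.png

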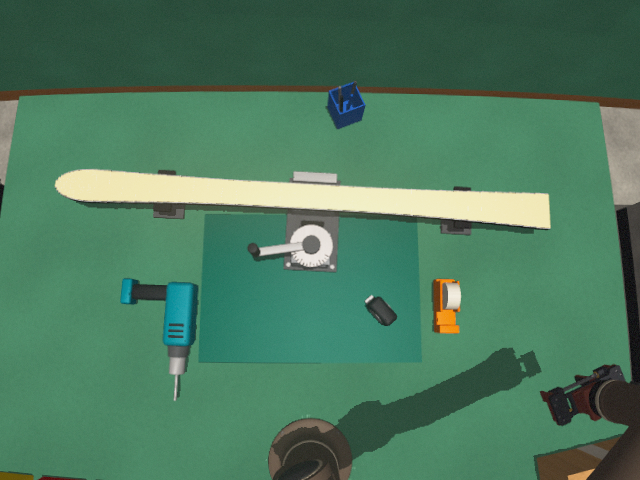

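View pics/side0.png

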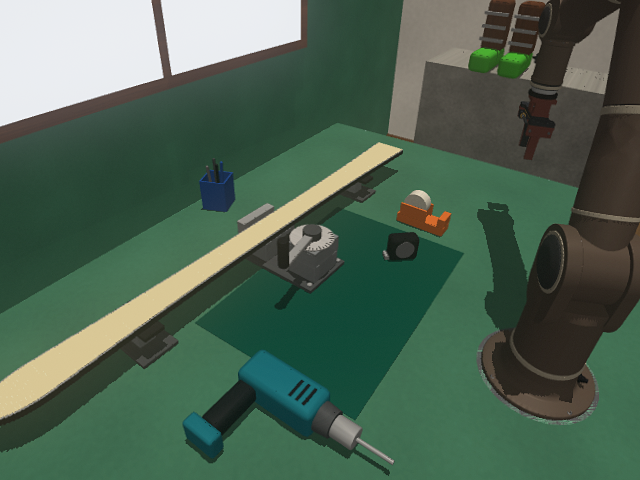

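The top view shows the plate and hinge near (311,244), the grip post near (253,249), and the ski running across with a slight slope. In the side view the post is near (283,250) and the plate near (312,238).

```bash
cat > h.py <<'E'
import cv2, numpy as np
from plant import manip, snapshot, camera_model
def ray(n,uv):
    m=camera_model(n);K=np.array([[m['fx'],0,m['cx']],[0,m['fy'],m['cy']],[0,0,1]])
    p=cv2.undistortPoints(np.array([[uv]],float),K,np.array(m['distortion']))[0,0]
    E=m['extrinsics'];R=E[:3,:3];return -R.T@E[:3,3],R.T@np.array([p[0],p[1],1])
def onz(n,uv,z):
    c,d=ray(n,uv);return c+d*(z-c[2])/d[2]
def px(n,P):
    m=camera_model(n);K=np.array([[m['fx'],0,m['cx']],[0,m['fy'],m['cy']],[0,0,1]])
    E=m['extrinsics'];return cv2.projectPoints(np.array([P],float),cv2.Rodrigues(E[:3,:3])[0],E[:3,3],K,np.array(m['distortion']))[0][0,0]
E
python3 - <<'E'
from h import *
t=cv2.imread("pics/top0.png");s=cv2.imread("pics/side0.png")
a=cv2.resize(t[205:285,235:350],None,fx=6.5,fy=6.5,interpolation=cv2.INTER_CUBIC)
b=cv2.resize(s[210:300,260:350],None,fx=6,fy=6,interpolation=cv2.INTER_CUBIC)
cv2.imwrite("pics/ct.png",a);cv2.imwrite("pics/cs.png",b)
# ski direction: cream mask
hsv=cv2.cvtColor(t,cv2.COLOR_BGR2HSV);m=cv2.inRange(hsv,(15,30,150),(40,255,255))
c=max(cv2.findContours(m,0,1)[0],key=cv2.contourArea)[:,0]
mk=cv2.drawContours(np.zeros_like(m),[c.reshape(-1,1,2)],-1,255,-1)
def mid(u):
    v=np.where(mk[:,u])[0];return onz("top",(u,v.min()-.5),86),onz("top",(u,v.max()+.5),86)
for u in(120,200,250,280,350,400,500):
    f,n=mid(u);print(u,f.round(1),n.round(1),((f+n)/2).round(1))
E
```

```text
120 [779.3 535.9  86. ] [692.3 527.6  86. ] [735.8 531.7  86. ]
200 [761.1 307.5  86. ] [689.6 303.5  86. ] [725.4 305.5  86. ]
250 [752.7 168.6  86. ] [684.5 166.4  86. ] [718.6 167.5  86. ]
280 [750.3  86.   86. ] [679.3  84.7  86. ] [714.8  85.3  86. ]
350 [ 740.3 -106.6   86. ] [ 669.4 -105.7   86. ] [ 704.8 -106.1   86. ]
400 [ 733.2 -245.3   86. ] [ 662.1 -242.7   86. ] [ 697.7 -244.    86. ]
500 [ 728.8 -531.4   86. ] [ 639.2 -524.    86. ] [ 684.  -527.7   86. ]
```

View pics/ct.png

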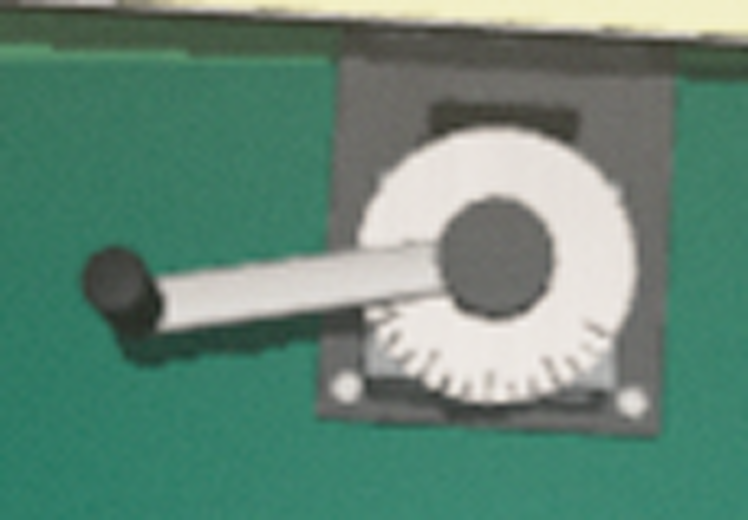

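View pics/cs.png

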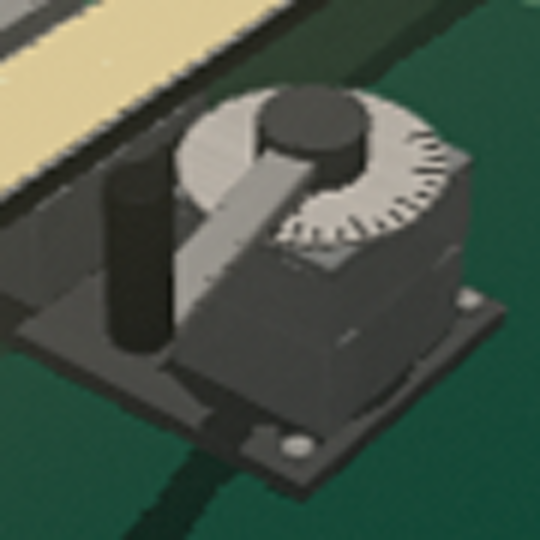

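The crops show the plate centre at top-view pixel (311.1,245.4), the post top at (253.0,248.1) and the black pad's front edge near (312.3,220.5).

```bash
python3 - <<'E'
from h import *
from scipy.spatial.transform import Rotation as Ro
H=onz("top",(311.1,245.4),111);G=onz("top",(252.7,247.8),192)
print("H",H,"G",G,np.linalg.norm((G-H)[:2]))
u=lambda x,y,z=None:(260+x/6-.4,210+y/6-.4)
print("side H",onz("side",u(314,166),111),"G",onz("side",u(139,188),192))
yaw=np.arctan2(-(735.8-684.0),(531.7+527.7));print("vise yaw",yaw)
yv=np.array([-np.sin(yaw),np.cos(yaw)]);xv=np.array([np.cos(yaw),np.sin(yaw)])
d=(G-H)[:2];print("lever ang",np.arctan2(-d@xv,d@yv), "hinge to ski centre",(np.array([714.8,85.3])-H[:2])@xv)
p=onz("top",(312.3,220.5),90);print("pad face x_v",(p-H)[:2]@xv, "near edge", (np.array([679.3,84.7])-H[:2])@xv)
o=manip.observe();print(o['eef_pos'],Ro.from_quat(o['ee_rot']).as_matrix().round(3))
E
```

```text
H [ 5.68308468e+02 -7.33200056e-02  1.11000000e+02] G [547.88384309 142.09986368 192.        ] 143.6327937696588
side H [565.58940218   5.07684072 111.        ] G [546.50415134 146.57288221 192.        ]
vise yaw -0.04885669087854864
lever ang 0.1915406290641149 hinge to ski centre 142.14733249874254
pad face x_v 71.6490623526846 near edge 106.71899525389763
[ 213.41561771 -586.95600639  221.90454905] [[ 0.94   0.342 -0.001]
 [ 0.342 -0.94   0.001]
 [-0.    -0.001 -1.   ]]
```

Request:
drive_tool:
  increments: [0.094, -0.0957, 0, 0, 0, -0.0217, 1, 0.188, -0.191, 0, 0, 0, -0.0434, 1, 0.282, -0.287, 0, 0, 0, -0.0651, 1, 0.376, -0.383, 0, 0, 0, -0.0868, 1, 0.47, -0.478, 0, 0, 0, -0.1085, 1, 0.564, -0.574, 0, 0, 0, -0.13, 1, 0.658, -0.67, 0, 0, 0, -0.152, 1, 0.752, -0.766, 0, 0, 0, -0.174, 1, 0.846, -0.861, 0, 0, 0, -0.195, 1, 0.94, -0.957, 0, 0, 0, -0.217, 1]

```text
time: 0.93
eef_pos: [380.6, -219.4, 222.7]
ee_rot: [0.869, 0.494, -0.0, 0.0]
contact_force: [0.6, -0.2, -0.3]
opening: 87.4
grasp_force: 0.0
```

```bash
cat > st.py <<'E'
from h import *
import sys
from scipy.spatial.transform import Rotation as Ro
def rep(P=None,yaw=None):
    o=manip.observe();R=Ro.from_quat(o['ee_rot']).as_matrix()
    y0=np.degrees(np.arctan2(R[1,0],R[0,0]))
    print("t",round(o['time'],2),"pos",o['eef_pos'].round(1),"yaw",y0.round(1),"tilt",R[:,2].round(3),"j",o['joints'].round(2),"F",o['contact_force'].round(2),"op",round(o['opening'],1),"gf",o['grasp_force'])
    if P: print("inc",(R.T@(np.array(P)-o['eef_pos'])/300).round(4),"turn z",round(-(yaw-y0)/180,4))
if len(sys.argv)>1:
    a=list(map(float,sys.argv[1:]));rep(a[:3],a[3])
E
python3 st.py 547 145 222 98
```

```text
t 0.93 pos [ 380.6 -219.4  222.7] yaw 59.2 tilt [-0. -0. -1.] j [ 0.75  0.11 -0.36  2.    0.05  1.03 -0.17] F [ 0.59 -0.17 -0.33] op 87.4 gf 0.0
inc [ 1.3272 -0.1452  0.0017] turn z -0.2155
```

Request:
drive_tool:
  increments: [0.125, -0.014, 0, 0, 0, -0.024, 1, 0.25, -0.028, 0, 0, 0, -0.048, 1, 0.375, -0.042, 0, 0, 0, -0.072, 1, 0.5, -0.055, 0, 0, 0, -0.096, 1, 0.625, -0.069, 0, 0, 0, -0.12, 1, 0.75, -0.083, 0, 0, 0, -0.144, 1, 0.875, -0.096, 0, 0, 0, -0.168, 1, 0.95, -0.105, 0, 0, 0, -0.192, 1, 1.0, -0.11, 0, 0, 0, -0.215, 1, 1.0, -0.11, 0, 0, 0, -0.215, 1]

```text
time: 1.77
eef_pos: [507.0, 56.8, 222.4]
ee_rot: [0.655, 0.756, 0.001, -0.001]
contact_force: [0.1, 1.1, -0.1]
opening: 87.9
grasp_force: 0.0
```

```bash
python3 st.py 547 145 222 98
```

```text
t 1.77 pos [507.   56.8 222.4] yaw 98.2 tilt [-0.     0.002 -1.   ] j [ 0.34  0.28 -0.65  1.84  0.19  1.08 -0.24] F [ 0.14  1.07 -0.08] op 87.9 gf 0.0
inc [0.2717 0.1739 0.0019] turn z 0.0013
```

Request:
drive_tool:
  increments: [0.09, 0.058, 0, 0, 0, 0, 1, 0.18, 0.116, 0, 0, 0, 0, 1, 0.272, 0.174, 0, 0, 0, 0, 1, 0.272, 0.174, 0, 0, 0, 0, 1, 0.272, 0.174, 0.06, 0, 0, 0, 1, 0.272, 0.174, 0.1, 0, 0, 0, 1, 0.272, 0.174, 0.14, 0, 0, 0, 1, 0.272, 0.174, 0.14, 0, 0, 0, 1, 0.272, 0.174, 0.14, 0, 0, 0, 1, 0.272, 0.174, 0.14, 0, 0, 0, 1]

```text
time: 2.6
eef_pos: [547.4, 140.5, 181.1]
ee_rot: [0.658, 0.753, 0.0, 0.0]
contact_force: [-1.0, 0.2, -0.3]
opening: 87.6
grasp_force: 0.0
```

```bash
python3 st.py 547 145 151 98; python3 - <<'E'
from h import *
a=snapshot("top")[190:300,200:360];b=snapshot("side")[170:300,220:370]
f=lambda i:cv2.resize(i,(400,int(i.shape[0]*400/i.shape[1])),interpolation=cv2.INTER_CUBIC)
a,b=f(a),f(b);h=max(a.shape[0],b.shape[0]);o=np.zeros((h,800,3),np.uint8);o[:a.shape[0],:400]=a;o[:b.shape[0],400:]=b
cv2.imwrite("pics/g1.png",o)
E
```

```text
t 2.6 pos [547.4 140.5 181.1] yaw 97.7 tilt [ 0. -0. -1.] j [ 0.15  0.43 -0.64  1.76  0.29  1.05 -0.46] F [-0.97  0.24 -0.35] op 87.6 gf 0.0
inc [0.0152 0.0007 0.1002] turn z -0.0017
```

View pics/g1.png

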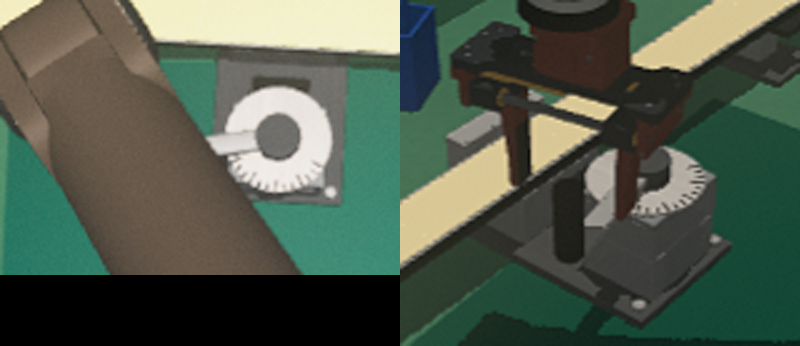

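The side crop shows the fingertips (515,185) and (622,218) on either side of the post (570,185). I'll descend and close.

Request:
drive_tool:
  increments: [0.008, 0, 0.05, 0, 0, 0, 1, 0.015, 0, 0.1, 0, 0, 0, 1, 0.015, 0, 0.1, 0, 0, 0, 0.7, 0.015, 0, 0.1, 0, 0, 0, 0.5, 0.015, 0, 0.1, 0, 0, 0, 0.35, 0.015, 0, 0.1, 0, 0, 0, 0.25, 0.015, 0, 0.1, 0, 0, 0, 0.25, 0.015, 0, 0.1, 0, 0, 0, 0.2, 0.015, 0, 0.1, 0, 0, 0, 0.2, 0.015, 0, 0.1, 0, 0, 0, 0.2]
  grip_force: 20

```text
time: 3.53
eef_pos: [546.7, 145.4, 150.9]
ee_rot: [0.658, 0.753, 0.0, 0.0]
contact_force: [0.6, 0.1, 0.7]
opening: 38.1
grasp_force: 0.0
```

```bash
python3 st.py 547 145 151 98
```

```text
t 3.53 pos [546.7 145.4 150.9] yaw 97.7 tilt [ 0.  0. -1.] j [ 0.13  0.46 -0.63  1.79  0.32  0.99 -0.49] F [0.58 0.11 0.66] op 38.1 gf 0.0
inc [-0.0015  0.0008 -0.0004] turn z -0.0014
```

Request:
drive_tool:
  increments: [0, 0, 0, 0, 0, 0, 0.2, 0, 0, 0, 0, 0, 0, 0.2, 0, 0, 0, 0, 0, 0, 0.2, 0, 0, 0, 0, 0, 0, 0.2, 0, 0, 0, 0, 0, 0, 0.2, 0, 0, 0, 0, 0, 0, 0.2, 0, 0, 0, 0, 0, 0, 0.2, 0, 0, 0, 0, 0, 0, 0.2, 0, 0, 0, 0, 0, 0, 0.2, 0, 0, 0, 0, 0, 0, 0.2]
  grip_force: 20

```text
time: 4.37
eef_pos: [547.5, 145.6, 150.8]
ee_rot: [0.658, 0.753, 0.001, 0.0]
contact_force: [5.4, 1.0, -2.9]
opening: 25.6
grasp_force: 20.0
```

```bash
python3 st.py 547 145 151 98
```

```text
t 4.37 pos [547.5 145.6 150.8] yaw 97.7 tilt [ 0.002  0.001 -1.   ] j [ 0.13  0.46 -0.63  1.79  0.32  0.99 -0.49] F [ 5.43  0.95 -2.86] op 25.6 gf 20.00027060508728
inc [-0.0018 -0.002  -0.0008] turn z -0.0014
```

Request:
drive_tool:
  increments: [-0.0007, -0.0253, 0, 0, 0, -0.0167, 0.2, -0.0026, -0.0505, 0, 0, 0, -0.0333, 0.2, -0.006, -0.0756, 0, 0, 0, -0.05, 0.2, -0.0106, -0.1005, 0, 0, 0, -0.0667, 0.2, -0.0165, -0.1251, 0, 0, 0, -0.0833, 0.2, -0.0237, -0.1494, 0, 0, 0, -0.1, 0.2, -0.0321, -0.1732, 0, 0, 0, -0.1167, 0.2, -0.0418, -0.1966, 0, 0, 0, -0.1333, 0.2, -0.0527, -0.2194, 0, 0, 0, -0.15, 0.2, -0.0648, -0.2417, 0, 0, 0, -0.1667, 0.2]

```text
time: 5.2
eef_pos: [478.5, 115.2, 150.7]
ee_rot: [0.44, 0.898, 0.0, 0.001]
contact_force: [7.5, -3.1, -4.5]
opening: 25.5
grasp_force: 20.0
```

```bash
cat > lv.py <<'E'
from st import *
o=manip.observe();F=o['contact_force'];R=Ro.from_quat(o['ee_rot']).as_matrix()
d=o['eef_pos'][:2]-np.array([567,2.5]);a=np.degrees(np.arctan2(d[1],d[0]))
print("t",round(o['time'],2),"r",np.hypot(*d).round(1),"ang",round(a,2),"lever",round(a-87.2,2),"yaw-ang",round(np.degrees(np.arctan2(R[1,0],R[0,0]))%360-a,2),
"Ftool",(R.T@F).round(2),"T",o['wrist_torque'].round(2),"gf",round(o['grasp_force'],1),"j7",o['joints'][6].round(2),"tau",o['effort'].round(2))
E
python3 lv.py
```

```text
t 5.2 r 143.3 ang 128.16 lever 40.96 yaw-ang -0.34 Ftool [-7.07  3.98  4.47] T [-0.55 -1.59 -0.17] gf 20.0 j7 0.02 tau [ -4.14 -44.05  -9.51 -22.83  -1.67   1.54  -0.96]
```

Request:
drive_tool:
  increments: [-0.002, -0.0076, 0, 0, 0, -0.005, 0.2, -0.003, -0.0152, 0, 0, 0, -0.01, 0.2, -0.004, -0.0228, 0, 0, 0, -0.015, 0.2, -0.005, -0.0303, 0, 0, 0, -0.02, 0.2, -0.0055, -0.0379, 0, 0, 0, -0.025, 0.2, -0.006, -0.0455, 0, 0, 0, -0.03, 0.2, -0.007, -0.053, 0, 0, 0, -0.035, 0.2, -0.008, -0.0606, 0, 0, 0, -0.04, 0.2, -0.009, -0.0681, 0, 0, 0, -0.045, 0.2, -0.01, -0.0756, 0, 0, 0, -0.05, 0.2]

```text
time: 6.03
eef_pos: [462.0, 99.8, 150.7]
ee_rot: [0.369, 0.93, 0.0, 0.001]
contact_force: [5.5, -0.9, -4.2]
opening: 25.5
grasp_force: 20.0
```

```bash
python3 lv.py
```

```text
t 6.03 r 143.1 ang 137.17 lever 49.97 yaw-ang -0.43 Ftool [-4.64  3.12  4.16] T [-0.13 -1.25 -0.25] gf 20.0 j7 0.19 tau [ -1.64 -41.72  -8.32 -22.69  -0.87   1.49  -0.09]
```

Request:
drive_tool:
  increments: [-0.002, -0.0042, 0, 0, 0, -0.0028, 0.2, -0.003, -0.0084, 0, 0, 0, -0.0056, 0.2, -0.004, -0.0126, 0, 0, 0, -0.0083, 0.2, -0.0045, -0.0168, 0, 0, 0, -0.0111, 0.2, -0.0045, -0.021, 0, 0, 0, -0.0139, 0.2, -0.0047, -0.0253, 0, 0, 0, -0.0167, 0.2, -0.005, -0.0295, 0, 0, 0, -0.0194, 0.2, -0.0052, -0.0337, 0, 0, 0, -0.0222, 0.2, -0.0055, -0.0379, 0, 0, 0, -0.025, 0.2, -0.0058, -0.0421, 0, 0, 0, -0.0278, 0.2]

```text
time: 6.87
eef_pos: [453.8, 89.9, 150.7]
ee_rot: [0.327, 0.945, 0.0, -0.0]
contact_force: [1.2, 3.2, 0.4]
opening: 25.8
grasp_force: 20.0
```

```bash
cat >> lv.py <<'E'
def M():
    o=manip.observe();F=o['contact_force'];d=(o['eef_pos'][:2]-np.array([567,2.5]))/1000
    return -(d[0]*F[1]-d[1]*F[0]+o['wrist_torque'][2])/.145
m=[M()]
for i in range(4): snapshot("top");m.append(M())
print("Fgrip",np.round(m,2),np.mean(m).round(2))
E
python3 lv.py
```

```text
t 6.87 r 143.0 ang 142.35 lever 55.15 yaw-ang -0.53 Ftool [ 1.09  3.25 -0.38] T [ 0.77 -0.43 -0.31] gf 20.0 j7 0.3 tau [  0.87 -39.11  -5.42 -22.9    0.73   1.1    0.08]
Fgrip [5.34 4.31 4.   3.48 2.3 ] 3.89
```

Request:
drive_tool:
  increments: [0, -0.0042, 0, 0, 0, -0.0028, 0.2, 0, -0.0084, 0, 0, 0, -0.0056, 0.2, -0.0002, -0.0126, 0, 0, 0, -0.0083, 0.2, -0.0003, -0.0168, 0, 0, 0, -0.0111, 0.2, -0.0005, -0.021, 0, 0, 0, -0.0139, 0.2, -0.0007, -0.0253, 0, 0, 0, -0.0167, 0.2, -0.001, -0.0295, 0, 0, 0, -0.0194, 0.2, -0.0012, -0.0337, 0, 0, 0, -0.0222, 0.2, -0.0015, -0.0379, 0, 0, 0, -0.025, 0.2, -0.0018, -0.0421, 0, 0, 0, -0.0278, 0.2]

```text
time: 7.9
eef_pos: [446.4, 79.4, 150.7]
ee_rot: [0.286, 0.958, -0.0, 0.0]
contact_force: [0.2, 4.8, 3.5]
opening: 25.4
grasp_force: 20.0
```

```bash
sed -i 's/range(4)/range(0)/' lv.py; python3 lv.py
```

```text
t 7.9 r 143.0 ang 147.47 lever 60.27 yaw-ang -0.66 Ftool [ 2.45  4.14 -3.48] T [ 0.98 -0.02 -0.31] gf 20.0 j7 0.4 tau [  1.33 -36.74  -4.46 -22.61   1.21   0.73   0.1 ]
Fgrip [6.23] 6.23
```

Request:
drive_tool:
  increments: [0, -0.0042, 0, 0, 0, -0.0028, 0.2, 0, -0.0084, 0, 0, 0, -0.0056, 0.2, -0.0002, -0.0126, 0, 0, 0, -0.0083, 0.2, -0.0003, -0.0168, 0, 0, 0, -0.0111, 0.2, -0.0005, -0.021, 0, 0, 0, -0.0139, 0.2, -0.0007, -0.0253, 0, 0, 0, -0.0167, 0.2, -0.001, -0.0295, 0, 0, 0, -0.0194, 0.2, -0.0012, -0.0337, 0, 0, 0, -0.0222, 0.2, -0.0015, -0.0379, 0, 0, 0, -0.025, 0.2, -0.0018, -0.0421, 0, 0, 0, -0.0278, 0.2]

```text
time: 8.73
eef_pos: [440.1, 68.4, 150.7]
ee_rot: [0.244, 0.97, -0.0, 0.0]
contact_force: [-1.8, 3.6, 4.7]
opening: 25.6
grasp_force: 20.0
```

```bash
python3 lv.py
```

```text
t 8.73 r 143.0 ang 152.55 lever 65.35 yaw-ang -0.74 Ftool [ 3.27  2.31 -4.74] T [ 0.81 -0.15 -0.37] gf 20.0 j7 0.51 tau [  0.97 -35.12  -4.6  -22.1    1.08   0.67   0.13]
Fgrip [4.87] 4.87
```

Request:
drive_tool:
  increments: [0.001, -0.0042, 0, 0, 0, -0.0028, 0.2, 0.002, -0.0084, 0, 0, 0, -0.0056, 0.2, 0.002, -0.0126, 0, 0, 0, -0.0083, 0.2, 0.002, -0.0168, 0, 0, 0, -0.0111, 0.2, 0.002, -0.021, 0, 0, 0, -0.0139, 0.2, 0.002, -0.0253, 0, 0, 0, -0.0167, 0.2, 0.0015, -0.0295, 0, 0, 0, -0.0194, 0.2, 0.0015, -0.0337, 0, 0, 0, -0.0222, 0.2, 0.001, -0.0379, 0, 0, 0, -0.025, 0.2, 0.001, -0.0421, 0, 0, 0, -0.0278, 0.2]

```text
time: 9.57
eef_pos: [434.6, 57.0, 150.7]
ee_rot: [0.201, 0.98, 0.0, 0.001]
contact_force: [5.2, 1.3, -0.7]
opening: 25.9
grasp_force: 20.0
```

```bash
python3 lv.py
```

```text
t 9.57 r 143.2 ang 157.62 lever 70.42 yaw-ang -0.84 Ftool [-4.21  3.27  0.66] T [ 0.18 -1.44 -0.36] gf 20.0 j7 0.62 tau [ -0.82 -35.2   -6.92 -20.38  -0.51   1.97   0.14]
Fgrip [5.64] 5.64
```

Request:
drive_tool:
  increments: [0, -0.0042, 0, 0, 0, -0.0028, 0.2, 0, -0.0084, 0, 0, 0, -0.0056, 0.2, -0.0002, -0.0126, 0, 0, 0, -0.0083, 0.2, -0.0003, -0.0168, 0, 0, 0, -0.0111, 0.2, -0.0005, -0.021, 0, 0, 0, -0.0139, 0.2, -0.0007, -0.0253, 0, 0, 0, -0.0167, 0.2, -0.001, -0.0295, 0, 0, 0, -0.0194, 0.2, -0.0012, -0.0337, 0, 0, 0, -0.0222, 0.2, -0.0015, -0.0379, 0, 0, 0, -0.025, 0.2, -0.0018, -0.0421, 0, 0, 0, -0.0278, 0.2]

```text
time: 10.4
eef_pos: [430.2, 45.1, 150.7]
ee_rot: [0.158, 0.987, 0.0, 0.001]
contact_force: [6.6, 1.3, -1.8]
opening: 25.7
grasp_force: 20.0
```

```bash
python3 lv.py
```

```text
t 10.4 r 143.2 ang 162.68 lever 75.48 yaw-ang -0.91 Ftool [-5.88  3.31  1.76] T [ 0.19 -1.47 -0.41] gf 20.0 j7 0.73 tau [ -0.78 -34.48  -6.89 -20.23  -0.48   2.09   0.18]
Fgrip [6.] 6.0
```

Request:
drive_tool:
  increments: [-0.001, -0.0042, 0, 0, 0, -0.0028, 0.2, -0.001, -0.0084, 0, 0, 0, -0.0056, 0.2, -0.0012, -0.0126, 0, 0, 0, -0.0083, 0.2, -0.0013, -0.0168, 0, 0, 0, -0.0111, 0.2, -0.0015, -0.021, 0, 0, 0, -0.0139, 0.2, -0.0017, -0.0253, 0, 0, 0, -0.0167, 0.2, -0.002, -0.0295, 0, 0, 0, -0.0194, 0.2, -0.0022, -0.0337, 0, 0, 0, -0.0222, 0.2, -0.0025, -0.0379, 0, 0, 0, -0.025, 0.2, -0.0028, -0.0421, 0, 0, 0, -0.0278, 0.2]

```text
time: 11.23
eef_pos: [427.1, 33.8, 150.7]
ee_rot: [0.115, 0.993, 0.001, 0.001]
contact_force: [7.3, 2.8, -1.7]
opening: 25.7
grasp_force: 20.0
```

```bash
python3 lv.py
```

```text
t 11.23 r 143.4 ang 167.4 lever 80.2 yaw-ang -0.58 Ftool [-6.44  4.43  1.72] T [ 0.71 -1.39 -0.4 ] gf 20.0 j7 0.84 tau [  0.57 -34.28  -5.61 -20.31   0.22   2.46   0.2 ]
Fgrip [7.05] 7.05
```

Request:
drive_tool:
  increments: [-0.001, -0.0025, 0, 0, 0, -0.0017, 0.2, -0.001, -0.0051, 0, 0, 0, -0.0033, 0.2, -0.001, -0.0076, 0, 0, 0, -0.005, 0.2, -0.001, -0.0101, 0, 0, 0, -0.0067, 0.2, -0.001, -0.0127, 0, 0, 0, -0.0083, 0.2, -0.0012, -0.0152, 0, 0, 0, -0.01, 0.2, -0.0013, -0.0177, 0, 0, 0, -0.0117, 0.2, -0.0014, -0.0202, 0, 0, 0, -0.0133, 0.2, -0.0015, -0.0228, 0, 0, 0, -0.015, 0.2, -0.0017, -0.0253, 0, 0, 0, -0.0167, 0.2]

```text
time: 12.07
eef_pos: [425.5, 26.7, 150.7]
ee_rot: [0.089, 0.996, 0.001, 0.001]
contact_force: [6.2, 6.2, -1.3]
opening: 25.6
grasp_force: 20.0
```

```bash
python3 lv.py
```

```text
t 12.07 r 143.6 ang 170.31 lever 83.11 yaw-ang -0.46 Ftool [-4.97  7.19  1.34] T [ 0.99 -1.07 -0.32] gf 20.0 j7 0.91 tau [  1.51 -33.77  -4.75 -20.67   0.68   2.21   0.2 ]
Fgrip [9.29] 9.29
```

Request:
drive_tool:
  increments: [-0.001, -0.0025, 0, 0, 0, -0.0017, 0.2, -0.001, -0.0051, 0, 0, 0, -0.0033, 0.2, -0.001, -0.0076, 0, 0, 0, -0.005, 0.2, -0.001, -0.0101, 0, 0, 0, -0.0067, 0.2, -0.001, -0.0127, 0, 0, 0, -0.0083, 0.2, -0.0012, -0.0152, 0, 0, 0, -0.01, 0.2, -0.0013, -0.0177, 0, 0, 0, -0.0117, 0.2, -0.0014, -0.0202, 0, 0, 0, -0.0133, 0.2, -0.0015, -0.0228, 0, 0, 0, -0.015, 0.2, -0.0017, -0.0253, 0, 0, 0, -0.0167, 0.2]

```text
time: 12.9
eef_pos: [424.3, 19.2, 150.7]
ee_rot: [0.062, 0.998, 0.001, 0.0]
contact_force: [3.3, 4.7, 1.6]
opening: 25.6
grasp_force: 20.0
```

```bash
python3 lv.py
```

```text
t 12.9 r 143.7 ang 173.31 lever 86.11 yaw-ang -0.46 Ftool [-2.66  5.07 -1.56] T [ 1.04 -0.79 -0.38] gf 20.0 j7 0.98 tau [  1.64 -33.1   -4.49 -20.96   0.99   1.82   0.24]
Fgrip [7.59] 7.59
```

Request:
drive_tool:
  increments: [0, -0.0042, 0, 0, 0, -0.0028, 0.2, 0, -0.0084, 0, 0, 0, -0.0056, 0.2, -0.0002, -0.0126, 0, 0, 0, -0.0083, 0.2, -0.0003, -0.0168, 0, 0, 0, -0.0111, 0.2, -0.0005, -0.021, 0, 0, 0, -0.0139, 0.2, -0.0007, -0.0253, 0, 0, 0, -0.0167, 0.2, -0.001, -0.0295, 0, 0, 0, -0.0194, 0.2, -0.0012, -0.0337, 0, 0, 0, -0.0222, 0.2, -0.0015, -0.0379, 0, 0, 0, -0.025, 0.2, -0.0018, -0.0421, 0, 0, 0, -0.0278, 0.2]

```text
time: 13.73
eef_pos: [423.2, 6.7, 150.7]
ee_rot: [0.019, 1.0, 0.001, 0.0]
contact_force: [4.6, 6.9, 1.6]
opening: 25.6
grasp_force: 20.0
```

```bash
python3 lv.py
```

```text
t 13.73 r 143.9 ang 178.33 lever 91.13 yaw-ang -0.46 Ftool [-4.32  7.03 -1.55] T [ 1.1  -0.78 -0.52] gf 20.0 j7 1.09 tau [  1.59 -32.82  -4.5  -20.98   1.1    1.8    0.22]
Fgrip [10.54] 10.54
```

Request:
drive_tool:
  increments: [-0.001, -0.0084, 0, 0, 0, -0.0056, 0.2, -0.0012, -0.0168, 0, 0, 0, -0.0111, 0.2, -0.0017, -0.0253, 0, 0, 0, -0.0167, 0.2, -0.0022, -0.0337, 0, 0, 0, -0.0222, 0.2, -0.0028, -0.0421, 0, 0, 0, -0.0278, 0.2, -0.0036, -0.0505, 0, 0, 0, -0.0333, 0.2, -0.0046, -0.0589, 0, 0, 0, -0.0389, 0.2, -0.005, -0.063, 0, 0, 0, -0.0417, 0.2, -0.0055, -0.0673, 0, 0, 0, -0.0444, 0.2, -0.0055, -0.0673, 0, 0, 0, -0.0444, 0.2]

```text
time: 14.57
eef_pos: [423.8, -13.4, 150.7]
ee_rot: [-0.051, 0.999, 0.001, -0.0]
contact_force: [2.5, 5.0, 3.4]
opening: 25.7
grasp_force: 20.0
```

```bash
python3 lv.py
```

```text
t 14.57 r 144.1 ang -173.68 lever -260.88 yaw-ang 359.56 Ftool [-3.01  4.72 -3.36] T [ 1.21 -0.5  -0.26] gf 20.0 j7 1.26 tau [  2.34 -32.34  -4.45 -21.36   1.3    1.41   0.45]
Fgrip [6.44] 6.44
```

Request:
drive_tool:
  increments: [0, 0, 0, 0, 0, 0, 0.4, 0, 0, 0, 0, 0, 0, 0.6, 0, 0, 0, 0, 0, 0, 0.8, 0, 0, 0, 0, 0, 0, 0.8, 0, 0, 0, 0, 0, 0, 0.8, 0, 0, 0, 0, 0, 0, 0.8, 0, 0, 0, 0, 0, 0, 0.8, 0, 0, 0, 0, 0, 0, 0.8, 0, 0, 0, 0, 0, 0, 0.8, 0, 0, 0, 0, 0, 0, 0.8]

```text
time: 15.4
eef_pos: [423.9, -14.3, 150.6]
ee_rot: [-0.05, 0.999, -0.0, -0.0]
contact_force: [-0.1, -0.4, -0.3]
opening: 70.4
grasp_force: 0.0
```

Request:
drive_tool:
  increments: [0, 0, -0.03, 0, 0, 0, 0.8, 0, 0, -0.08, 0, 0, 0, 0.8, 0, 0, -0.14, 0, 0, 0, 0.8, 0, 0, -0.2, 0, 0, 0, 0.8, 0, 0, -0.28, 0, 0, 0, 0.8, 0.05, 0, -0.34, 0, 0, 0, 0.8, 0.12, 0.1, -0.34, 0, 0, 0, 0.8, 0.12, 0.2, -0.34, 0, 0, 0, 0.8, 0.12, 0.3, -0.34, 0, 0, 0, 0.8, 0.12, 0.4, -0.34, 0, 0, 0, 0.8]

```text
time: 16.23
eef_pos: [375.6, 102.3, 253.5]
ee_rot: [-0.05, 0.999, -0.001, 0.001]
contact_force: [0.4, 0.4, 0.0]
opening: 70.2
grasp_force: 0.0
```

```bash
python3 - <<'E'
from h import *
cv2.imwrite("pics/e_top.png",snapshot("top"));s=snapshot("side");cv2.imwrite("pics/e_side.png",s)
a=cv2.imread("pics/e_top.png")[160:290,210:370];b=s[190:310,230:380]
f=lambda i:cv2.resize(i,(400,int(i.shape[0]*400/i.shape[1])),interpolation=cv2.INTER_CUBIC)
a,b=f(a),f(b);o=np.zeros((max(len(a),len(b)),800,3),np.uint8);o[:len(a),:400]=a;o[:len(b),400:]=b
cv2.imwrite("pics/e.png",o);print(manip.observe()['time'],manip.observe()['eef_pos'])
E
```

```text
16.3333 [375.34922942 105.71736036 253.62803905]
```

View pics/e.png

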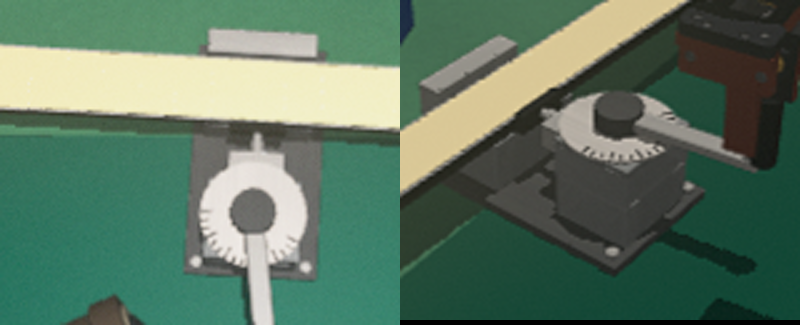

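The final view shows the pad against the ski edge at crop (257,130), the lever pointing at the robot, and the ski in place against the fixed jaw. The picture-based estimate of touch (about 78°) agrees with the felt one (about 79.5°), and the lever now stands at about 99°.

```bash
python3 -c "
from plant import manip
print(manip.sign_off())"
```

```text
the job is handed in; nothing more can be done
None
```

I swung the clamp lever to about 99°, roughly 20° past the touch I felt at about 79.5°, let it go and handed the job in at about 16 s. The hand-in returned no verdict, and the pad force itself was not measured. In the last picture the ski lies in place against the fixed jaw.

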